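Push a spent battery pack through the spring flap of the take-back box

TASK

A spent battery pack has been left on top of the battery take-back box, beside its spring flap. Press the flap down with one finger and, while that finger keeps it open, push the pack over the edge and in with the other finger; do not pick the pack up. Then take the hand away so the flap swings shut, and leave the other things on the counter where they are.

Things in the scene. Friction and masses are not known exactly. Their poses are not given: they have to be found in the camera images.
- box: Take-back box, fixed: grey sheet-steel box 220 (x) x 225 (y) x 170 mm high, hollow, bright level metal top, clear window in its +x side. Origin: centre of its underside, z up. Top: plain deck y -112.5 to -22.5 mm, then an opening y -22.5 to 94.5, x -90 to 90 mm, shut by the flap, then an 18 mm rim. Sheet 4 mm thick, no raised borders; nothing stands above it but the pack.
- flap (a joint): Flap angle, rad: 0 shut and flush with the top, grows as it swings down into the box, stop 1.2. Steel plate 176 x 113 x 4 mm, hinged at its edge far from the deck. A spring (0.2 N m shut, 0.3 N m at 1 rad) shuts it in under 1 s when let go and holds it shut under the pack's weight. Pressed nearer the hinge it opens wider for the same depth; the pack drops through at about 0.7 rad.
- mouth_edge (a point): Middle of the deck's edge along the opening, on the top surface: box frame (0, -22.5, 170) mm. The edge runs along the box's x; a fold hangs 12 mm down from it. The pack is to go over it in the box's +y direction and fall into the box, 160 mm deep.
- flap_hinge (a point): Middle of the flap's hinge line on its upper face, box frame (0, 92.5, 170) mm. The hinge axis runs along the box's x, 2 mm below the top.
- flap_lip (a point): Middle of the flap's free edge, on its upper face; shut, at box frame (0, -20.5, 170) mm; goes down and towards the hinge as the flap opens.
- pack: Spent battery pack of a small cordless screwdriver: black plastic block 62 (its x) x 40 (its y) x 24 mm high with grey rails and brass contacts on top (1.5 mm more), 90 to 170 g. Origin: centre of its underside; z up. It lies flat on the deck, its long side along the mouth edge within 7 degrees, its front face 4 to 9 mm short of the edge. It slides easily.
- screw_bin: Bystander: open cardboard bin of screws, 130 x 85 x 70 mm, origin at the centre of its underside.
- tape_measure: Bystander: tape measure standing on its edge, about 80 x 36 x 64 mm, origin at the centre of its underside.
- spray_can: Bystander: upright spray can, 54 mm across, 148 mm high with its nozzle, origin at the centre of its underside.
There are look-alikes about, which are no part of the job. Leave any blue or red look-alike of the pack alone.

How it is judged (in metres and radians):
On the way, in this order (a step that is already met when the one before it is completed fails the run):
1. a finger holds the flap pressed open while the pack still lies on the deck (value of joint flap above 0.15 rad and contact force between the fingers and flap above 0.3 N and z of pack in the frame of box above 0.166 m and y of pack in the frame of box below -0.0225 m), for 0.1 s.
2. with one finger still holding the flap open, a finger pushes the pack out over the opening (value of joint flap above 0.15 rad and contact force between the fingers and flap above 0.3 N and contact force between the fingers and pack above 0.05 N and y of pack in the frame of box above -0.03 m and z of pack in the frame of box above 0.14 m).
3. the pack has gone in while the finger still holds the flap open (contact force between the fingers and flap above 0.3 N and z of pack in the frame of box below 0.14 m).
At the end, for the whole second after the job is handed in: The pack lies at rest inside the box (more than 70 mm below the top) and the flap is shut again (under 0.06 rad) (z of pack in the frame of box between 0 and 0.1 m and x of pack in the frame of box between -0.11 and 0.11 m and y of pack in the frame of box between -0.1125 and 0.1125 m and value of joint flap below 0.06 rad and linear speed of pack below 0.03 m/s); the robot touches nothing.
It fails at once if the pack is picked up (more than 20 mm above the deck) (z of pack in the frame of box above 0.19 m).
It fails at once if a bystander is moved more than 20 mm (distance of any of screw_bin, tape_measure, spray_can from where it was at the start of the episode above 0.02 m).
It also fails if it takes over 32 s, if anything falls off the work surface, if the arm or the gripper's body presses on something with over 40 N, if the wrist force passes 120 N, or if a joint passes its speed limit or range.

ROBOT

A 6-joint arm with a two-finger parallel gripper is mounted at the origin on the work surface. World frame = base frame: x ahead of the robot, y to its left, z up, the work surface at z = 0. Lengths are in mm, angles in rad, forces in N, time in s.
With the tool pointing down it reaches from about 350 to 875 mm from the base axis. Payload 4.2 kg.
Tool frame: the origin (TCP) lies between the finger pads; the fingertips stand 25 mm ahead of it and the grasp point (between the pads) lies 6 mm ahead of it; z points along the fingers, y is the line along which they close (so a half turn about z gives the same grasp; the last joint's range is limited). The gripper opens to 85 mm and grips with 20 to 120 N. Pads are 22 mm wide; open, the fingers measure 114 mm over their backs; the gripper's body (76 mm by 85 mm) begins 54 mm behind the grasp point. The pads swing forward as they close: fully open they stand 13 mm farther back than shut.
Start: joints at [-0.844, 0.385, 0.008, 0, -1.194, -0.259], TCP at [281.839, -557.823, 256.312] pointing down, gripper open.
Joint ranges: [-3.14, 3.14], [-1.21, 2.06], [-1.07, 1.41], [-3.16, 2.05], [-2.99, -0.16], [-3.1, 3.1]. Speed limits (rad/s): [2.79, 2.79, 3.14, 3.14, 3.14, 3.14].

INTERFACE

Orientations are given as a unit quaternion [x, y, z, w].
In Python, from bench import read_state, get_image, job_done gives the robot as it stands.
- The arm moves only by the tool play_rows, never from a script. Its argument "series" is a list of rows, each a list of 6 numbers: the shift along the world's x, y, z in mm, then the turn, a rotation vector about the world's x, y, z in units of 6 degrees (1.0 is 6 degrees). A call has 1 to 20 rows; each row shifts and turns the commanded pose from where the row before left it; what a row does not reach is not made up. A row lasts 1/12 s, in which the tool goes at most 41.7 mm and 7.16 degrees, less where a joint would pass 70% of its speed; a pose out of reach is approached as far as the arm can. A call is refused whole if a number of a shift passes 41.7 or a number of a turn 1, either way. A call with a gripper value outside its range is refused whole. "gripper" is the opening, from 0 (shut) to 1 (fully open), set as the call begins (left out, the last holds). The fingers move at their own pace and stop on an object; the grip force is fixed at half the most. Time passes only in rows, so rows that do not move let the fingers close. It gives the time, the measured TCP pose, the force, the opening and the grip force at its end, in the units of the state.
- read_state(): the state, without advancing time (a new reading comes with each control period).
- get_image(name): name is "scene" or "top" or "wrist"; returns a dict with "image" (384x512x3 uint8, red, green, blue), "fx", "fy", "cx", "cy" (pixels), "eye" and "rotation" of the camera in the world. Camera axes: x right, y down, z forward; pixel columns grow to the right and rows downward; lengths in mm; the calibration is good to about 2 mm. A picture is of the moment at which its call begins. There is no depth.
- job_done(): hands the job in; it is judged then, once.
The state is a dict: "clock": time; "joints": joint angles; "joint_vel": joint speeds; "joint_efforts": joint torques, N m; "position": TCP position; "ee_rot": TCP orientation; "contact_force": force on the tool from outside, world axes, zero at the start; "wrist_torque": the same for the moment, N m; "gripper_width": finger opening in mm; "grasp_force": force on a finger pad.
Only numpy, scipy, OpenCV 4.12 (cv2) and the standard library are available. Lean on these libraries where they do the work, as an engineer would, in place of code of your own. Each camera call takes 0.05 s, during which the arm holds its last target. There are 200 camera calls.

## Working session

There is one attempt and no reset: what is moved stays moved. The work goes in short steps, Python scripts to look and compute and a tool call to move; the robot and the scene stay as the last step left them, time stands still between calls to the robot, and variables do not carry over. Pictures are saved under pics/ and viewed, at most 10 in all, crops included, and the job is handed in when it is done.

Besides the shell and the picture viewer there is one more tool, called as a command line: name --pt "numbers of a row" for each row, then --argument value for the rest. play_rows: Moves the arm, as the interface text tells. Its arguments: {"type":"object","properties":{"series":{"type":"array","items":{"type":"array","items":{"type":"number"}}},"gripper":{"type":"number"}},"required":["series"]}

```bash
mkdir -p pics; ls; python3 - <<'E'
from bench import *
import cv2,pickle
s=read_state();print(s)
d={}
for n in("scene","top","wrist"):
    g=get_image(n);d[n]=g;cv2.imwrite(f"pics/{n}0.png",g["image"][:,:,::-1])
    print(n,g["fx"],g["cx"],g["cy"],g["eye"],g["rotation"])
pickle.dump(d,open("d0.pkl","wb"))
a=cv2.hconcat([cv2.imread("pics/scene0.png"),cv2.imread("pics/wrist0.png")])
cv2.imwrite("pics/sw0.png",cv2.resize(a,(800,300)))
E
```

```text
pics
{'clock': 0.0, 'joints': array([-8.44415914e-01,  3.85553562e-01,  6.62129800e-03, -5.07629998e-04,
       -1.19399371e+00, -2.58579563e-01]), 'joint_vel': array([-0.0007541 , -0.0001674 ,  0.001398  , -0.00090756, -0.00140141,
       -0.00033155]), 'joint_efforts': array([ 2.21057458e-04, -3.92284226e+01,  1.88396055e+01,  4.18619648e+00,
       -4.72019325e-03,  7.04781513e-06]), 'position': array([ 281.59729793, -557.3720397 ,  255.2202775 ]), 'ee_rot': array([-2.31682261e-01,  9.72790903e-01,  1.04982374e-03, -2.95587379e-04]), 'contact_force': array([ 1.07573008, -0.56060902, -0.62646159]), 'wrist_torque': array([-0.07143816, -0.01977722,  0.02969877]), 'grasp_force': 0.0, 'gripper_width': 85.10376584284029}
scene 482.66059538659636 263.10305381059715 189.83968308389336 [1123.53578112 -986.61479814  892.01949809] [ 0.8547911   0.21646071 -0.11765538 -0.45676488]
top 363.67022757855534 252.60076704491954 197.09738499659142 [411.65424504  43.12751357 988.93628038] [-0.69454917  0.7130178  -0.07146968  0.06402457]
wrist 274.6444097698643 255.19387049026463 193.73044257470954 [ 216.1320689  -591.0629761   372.50850668] [0.51862292 0.84219173 0.12597107 0.07664623]
```

View pics/top0.png

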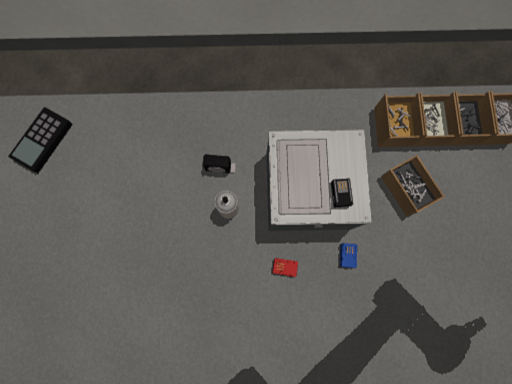

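View pics/scene0.png

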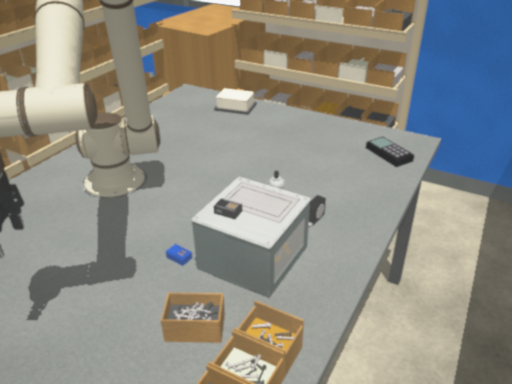

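The top view shows the box top at about (268-368, 130-226), with the deck on the right and the pack at (342,192). The flap is to its left, the red and blue look-alikes are below the box, the can and tape are to the left, and the screw bin is to the right. The scene view agrees with this layout.

```bash
cat > h.py <<'E'
import numpy as np,cv2
from scipy.spatial.transform import Rotation as R
def ray(g,uv,z):
    uv=np.atleast_2d(uv).astype(float)
    d=np.c_[(uv[:,0]-g["cx"])/g["fx"],(uv[:,1]-g["cy"])/g["fy"],np.ones(len(uv))]
    q=np.array(g["rotation"]);M=R.from_quat(q).as_matrix() if q.size==4 else q
    w=d@M.T;e=np.array(g["eye"]);return e+w*((z-e[2])/w[:,2])[:,None]
def box_frame(p,c,a): # world->box
    a=np.deg2rad(a);return (np.asarray(p)[...,:2]-c)@np.array([[np.cos(a),-np.sin(a)],[np.sin(a),np.cos(a)]])
E
python3 - <<'E'
import pickle
from h import *
d=pickle.load(open("d0.pkl","rb"));g=d["top"];im=g["image"]
gr=cv2.cvtColor(im,cv2.COLOR_RGB2GRAY)
m=(gr>150).astype(np.uint8)*255
m[:100]=0;m[:,:255]=0;m[240:]=0;m[:,385:]=0
m=cv2.morphologyEx(m,cv2.MORPH_CLOSE,np.ones((5,5)))
c=max(cv2.findContours(m,0,2)[0],key=cv2.contourArea)
P=ray(g,c[:,0],170)[:,:2].astype(np.float32)
r=cv2.minAreaRect(P);print("box",r);print(cv2.boxPoints(r))
k=np.zeros_like(m);sub=gr[165:222,326:364];print(np.percentile(sub,[5,50,95]))
k[165:222,326:364]=(sub<90)*255
c=max(cv2.findContours(cv2.morphologyEx(k,cv2.MORPH_CLOSE,np.ones((5,5))),0,2)[0],key=cv2.contourArea)
for z in(170,194):
    P=ray(g,c[:,0],z)[:,:2].astype(np.float32);print("pack",z,cv2.minAreaRect(P))
cr=im[100:250,180:400];big=cv2.resize(cr[:,:,::-1],None,fx=3.6,fy=3.6,interpolation=cv2.INTER_CUBIC)
cv2.imwrite("pics/crop1.png",big[:, :800])
for n,uv in(("can",(226,205)),("tape",(217,162)),("bin",(412,185)),("blue",(349,255))):print(n,ray(g,uv,{"can":148,"tape":64,"bin":70,"blue":20}[n]))
E
```

```text
box ((617.7811889648438, -122.36487579345703), (226.47305297851562, 220.81298828125), 89.45689392089844)
[[ 506.30627  -234.54979 ]
 [ 727.1094   -236.64284 ]
 [ 729.2561    -10.179962]
 [ 508.453      -8.086914]]
[ 24. 167. 174.]
pack 170 ((574.3052368164062, -169.18284606933594), (69.8372802734375, 52.01617431640625), 2.5038414001464844)
pack 194 ((569.5385131835938, -162.9608154296875), (67.79055786132812, 50.49177551269531), 2.5038349628448486)
can [[557.6464135   94.86120814 148.        ]]
tape [[687.92913518 122.25110387  64.        ]]
bin [[ 611.5536066  -384.26005113   70.        ]]
blue [[ 437.73427451 -219.7419618    20.        ]]
```

View pics/crop1.png

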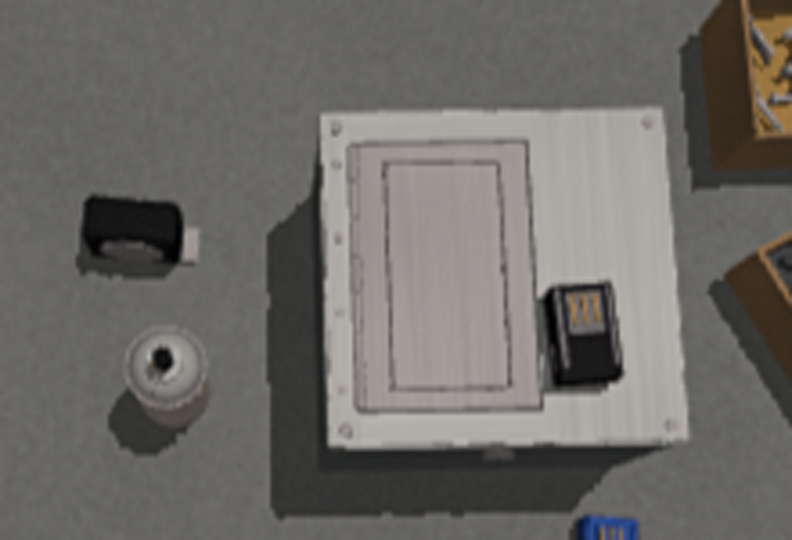

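The crop shows the pack's top face spanning about (550-615, 283-380) in crop pixels, almost parallel to the mouth edge. The box axes are within about 0.5° of the world axes. I'll move to a hover, yawed to line up with the box and tilted 25° so the flap finger is the lower one.

play_rows --pt "0 0 20 0 0 0" --pt "18 25 10 0 0 -0.91" --pt "18 25 10 0 0 -0.91" --pt "18 25 5 0 0 -0.91" --pt "18 25 0 0 0 -0.91" --pt "18 25 0 0 0 -0.91" --pt "18 25 0 0 0 0" --pt "18 25 0 -0.84 0 0" --pt "18 25 0 -0.84 0 0" --pt "18 25 0 -0.84 0 0" --pt "18 25 0 -0.84 0 0" --pt "18 25 0 -0.84 0 0" --pt "18 25 0 0 0 0" --pt "18 25 0 0 0 0" --pt "18 25 0 0 0 0" --pt "18 25 0 0 0 0" --pt "18 25 0 0 0 0" --pt "0 0 0 0 0 0" --pt "0 0 0 0 0 0" --pt "0 0 0 0 0 0" --gripper 1

```text
clock: 1.82
position: [569.4, -157.8, 300.8]
ee_rot: [0.004, 0.976, -0.218, 0.0]
contact_force: [-0.3, -0.7, -0.7]
gripper_width: 85.3
grasp_force: 0.0
```

```bash
python3 - <<'E'
from bench import *
import pickle
from h import *
s=read_state();print(s["clock"],s["position"],R.from_quat(s["ee_rot"]).as_matrix().round(3).tolist(),s["joints"].round(2),s["contact_force"])
d={n:get_image(n) for n in("scene","wrist","top")};pickle.dump(d,open("d1.pkl","wb"))
cv2.imwrite("pics/w1.png",d["wrist"]["image"][:,:,::-1])
cv2.imwrite("pics/s1.png",cv2.resize(d["scene"]["image"][120:300,150:380,::-1],None,fx=3.3,fy=3.3,interpolation=cv2.INTER_CUBIC))
t=pickle.load(open("d0.pkl","rb"))["top"]
c=np.array([[548,287],[610,281],[618,378],[556,385]])/3.6+[180,100]
P=ray(t,c,194)[:,:2];print(P.round(1),P.mean(0))
# mouth edge seam / hinge seam at z 170
c=np.array([[527,141],[543,408],[350,147],[360,410]])/3.6+[180,100];print(ray(t,c,170).round(1))
E
```

```text
1.8167 [ 569.41459452 -157.84372688  300.75660422] [[-1.0, 0.008, -0.001], [0.008, 0.905, -0.426], [-0.002, -0.426, -0.905]] [ 0.18  0.28 -0.27  0.48 -1.15 -1.98] [-0.2982311  -0.73822797 -0.73303545]
[[ 601.3 -147.7]
 [ 604.2 -186.9]
 [ 542.5 -187. ]
 [ 539.1 -148.4]] [ 571.76393941 -167.48168943]
[[ 706.1 -146.4  170. ]
 [ 528.4 -144.9  170. ]
 [ 704.8  -29.6  170. ]
 [ 530.2  -29.   170. ]]
```

View pics/w1.png

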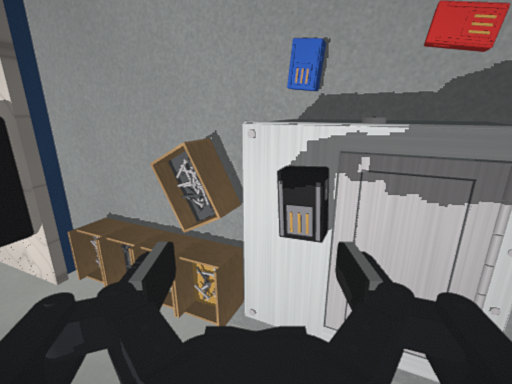

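View pics/s1.png

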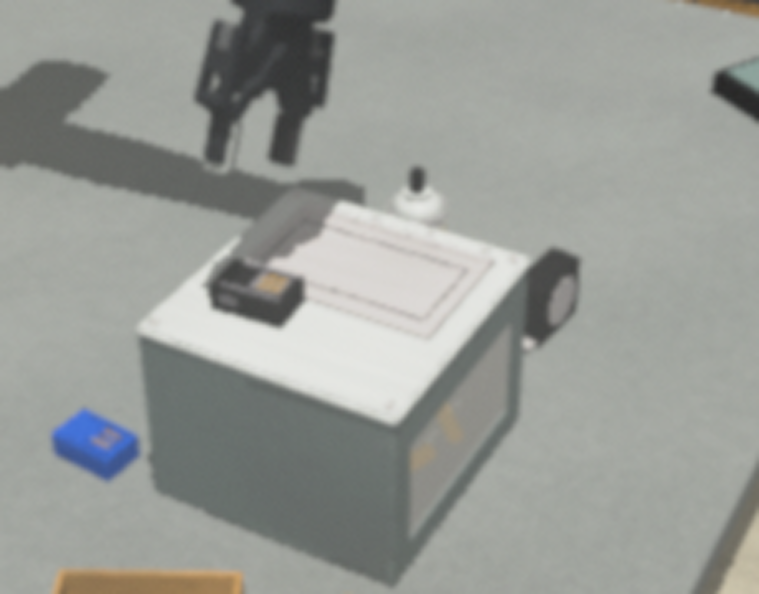

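The wrist view shows the finger pads at about (155,255) and (355,255), with the pack centred between them at (303,203). The scene crop shows the fingertips at about (215,165) and (285,162). I'll use those to find how far the open tips stand ahead of the TCP.

```bash
python3 - <<'E'
import pickle
from h import *
d=pickle.load(open("d1.pkl","rb"))
M=np.array([[-1,.008,-.001],[.008,.905,-.426],[-.002,-.426,-.905]]);T=np.array([569.4,-157.8,300.8])
g=d["scene"]
def proj(g,p):
    q=R.from_quat(np.array(g["rotation"])).as_matrix();c=(np.asarray(p)-g["eye"])@q;return g["fx"]*c[:,0]/c[:,2]+g["cx"],g["fy"]*c[:,1]/c[:,2]+g["cy"]
for t in(25,12):
  for y0 in(-42.5,42.5):
    P=[T+M@np.array([x,y0+np.sign(y0)*o,t]) for x in(-11,11) for o in(0,14)]
    for n in("scene","wrist"):
      u,v=proj(d[n],P)
      if n=="scene":u,v=(u-150)*3.3,(v-120)*3.3
      print(t,y0,n,u.round(0),v.round(0))
E
```

```text
25 -42.5 scene [226. 215. 200. 189.] [190. 191. 182. 183.]
25 -42.5 wrist [183. 159. 180. 155.] [262. 262. 227. 227.]
25 42.5 scene [285. 294. 261. 270.] [183. 182. 175. 174.]
25 42.5 wrist [329. 352. 332. 356.] [261. 261. 227. 227.]
12 -42.5 scene [229. 219. 203. 193.] [172. 173. 164. 165.]
12 -42.5 wrist [177. 151. 174. 147.] [274. 274. 237. 237.]
12 42.5 scene [289. 298. 264. 273.] [166. 165. 159. 158.]
12 42.5 wrist [335. 361. 338. 365.] [274. 274. 237. 237.]
```

The open tips stand about 12 mm ahead of the TCP. I'll descend with the rear fingertip landing behind the pack, which puts the front finger about 33 mm into the flap.

play_rows --pt "2 -4 -14 0 0 0" --pt "0 0 -14 0 0 0" --pt "0 0 -14 0 0 0" --pt "0 0 -14 0 0 0" --pt "0 0 -14 0 0 0" --pt "0 0 -12 0 0 0" --pt "0 0 -10 0 0 0" --pt "0 0 -8 0 0 0" --pt "0 0 -8 0 0 0" --pt "0 0 -6 0 0 0" --pt "0 0 -6 0 0 0" --pt "0 0 -5 0 0 0" --pt "0 0 -3 0 0 0" --pt "0 0 -3 0 0 0" --pt "0 0 0 0 0 0" --pt "0 0 0 0 0 0"

```text
clock: 3.3
position: [572.4, -161.8, 170.6]
ee_rot: [0.004, 0.976, -0.218, 0.002]
contact_force: [0.5, -0.1, 2.2]
gripper_width: 85.6
grasp_force: 1.1
```

```bash
python3 - <<'E'
from bench import *
from h import *
s=read_state();print(s["position"],s["contact_force"],s["wrist_torque"])
a=get_image("scene")["image"];b=get_image("wrist")["image"]
a=cv2.resize(a[150:290,180:330,::-1],(430,400),interpolation=cv2.INTER_CUBIC)
b=cv2.resize(b[60:330,120:370,::-1],(370,400))
cv2.imwrite("pics/a2.png",cv2.hconcat([a,b]))
E
```

```text
[ 572.41460121 -161.75280559  170.62484662] [ 0.53772869 -0.08192219  2.22449202] [ 0.72175333 -0.16880104  0.06513406]
```

View pics/a2.png

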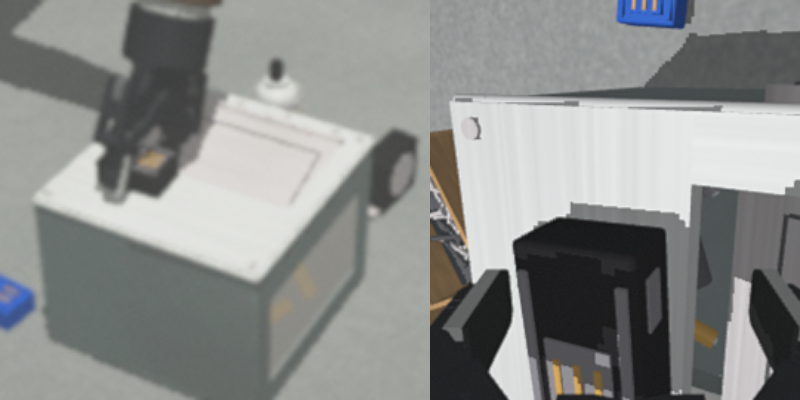

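The flap is pressed open with the dark gap visible beside the pack. The rear finger stands behind the pack and the force is 2.2 N. Now I'll push along +y.

play_rows --pt "0 4 0 0 0 0" --pt "0 4 0 0 0 0" --pt "0 4 0 0 0 0" --pt "0 4 0 0 0 0" --pt "0 4 0 0 0 0" --pt "0 4 0 0 0 0" --pt "0 4 0 0 0 0" --pt "0 4 0 0 0 0"

```text
clock: 4.07
position: [571.6, -130.0, 170.8]
ee_rot: [0.004, 0.976, -0.219, 0.001]
contact_force: [-0.3, -6.9, 4.6]
gripper_width: 85.1
grasp_force: 3.6
```

```bash
python3 - <<'E'
from bench import *
from h import *
s=read_state();print(s["position"],s["contact_force"],s["wrist_torque"])
a=get_image("scene")["image"];b=get_image("wrist")["image"]
a=cv2.resize(a[150:290,180:330,::-1],(430,400),interpolation=cv2.INTER_CUBIC)
b=cv2.resize(b[60:330,120:370,::-1],(370,400))
cv2.imwrite("pics/a3.png",cv2.hconcat([a,b]))
E
```

```text
[ 571.6405724  -129.95436454  170.7964001 ] [-0.25526599 -6.8972641   4.62951667] [-1.43834665  0.04024425 -0.02465503]
```

View pics/a3.png

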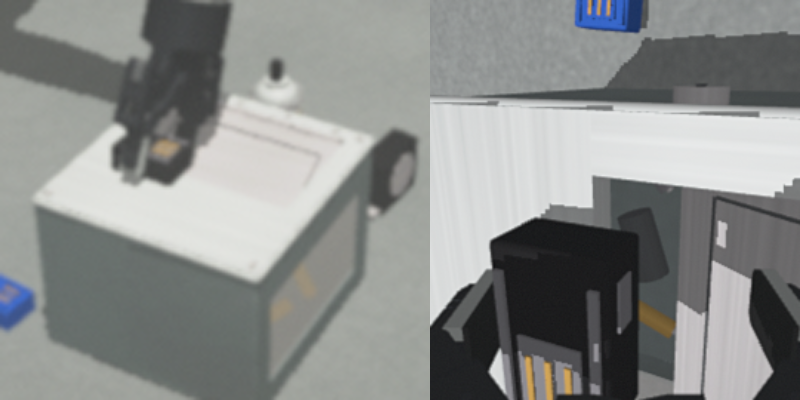

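The pack is in contact with the rear finger, level, and overhanging the opening. The flap is wider open. I'll keep pushing.

play_rows --pt "0 3 0 0 0 0" --pt "0 3 0 0 0 0" --pt "0 3 0 0 0 0" --pt "0 3 0 0 0 0" --pt "0 3 0 0 0 0" --pt "0 3 0 0 0 0" --pt "0 0 0 0 0 0" --pt "0 0 0 0 0 0"

```text
clock: 4.83
position: [572.1, -111.5, 170.7]
ee_rot: [0.004, 0.976, -0.218, 0.001]
contact_force: [-0.3, -2.0, 4.9]
gripper_width: 85.1
grasp_force: 2.9
```

```bash
python3 - <<'E'
from bench import *
from h import *
s=read_state();print(s["position"],s["contact_force"],s["wrist_torque"])
a=get_image("scene")["image"];b=get_image("wrist")["image"]
a=cv2.resize(a[150:290,180:330,::-1],(430,400),interpolation=cv2.INTER_CUBIC)
b=cv2.resize(b[60:330,120:370,::-1],(370,400))
cv2.imwrite("pics/a4.png",cv2.hconcat([a,b]))
E
```

```text
[ 572.11129424 -111.54210621  170.72081037] [-0.27224317 -1.98414202  4.8680593 ] [-0.20822639  0.32557646 -0.05161259]
```

View pics/a4.png

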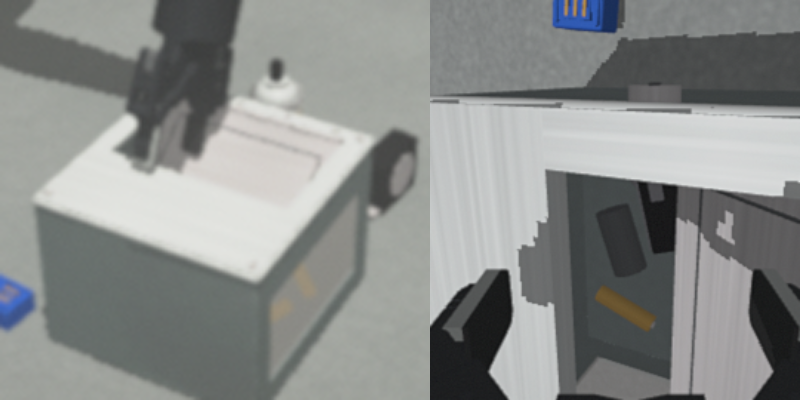

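The pack has dropped to the box floor (dark block at the upper right of the gap) while the finger still holds the flap. I'll retreat straight up.

play_rows --pt "0 -1 6 0 0 0" --pt "0 -1 8 0 0 0" --pt "0 -1 10 0 0 0" --pt "0 0 12 0 0 0" --pt "0 0 15 0 0 0" --pt "0 0 20 0 0 0" --pt "0 0 20 0 0 0" --pt "0 0 20 0 0 0" --pt "0 -10 20 0 0 0" --pt "0 -20 10 0 0 0" --pt "0 -20 0 0 0 0" --pt "0 -20 0 0 0 0" --pt "0 -20 0 0 0 0" --pt "0 0 0 0 0 0" --pt "0 0 0 0 0 0" --pt "0 0 0 0 0 0" --pt "0 0 0 0 0 0" --pt "0 0 0 0 0 0" --pt "0 0 0 0 0 0" --pt "0 0 0 0 0 0"

```text
clock: 6.6
position: [572.0, -204.3, 311.3]
ee_rot: [0.004, 0.976, -0.218, 0.001]
contact_force: [-0.1, -1.0, -0.1]
gripper_width: 85.4
grasp_force: 0.0
```

```bash
python3 - <<'E'
from bench import *
from h import *
s=read_state();print(s["clock"],s["position"],s["contact_force"],s["wrist_torque"])
a=get_image("scene")["image"];b=get_image("wrist")["image"]
a=cv2.resize(a[120:310,170:360,::-1],(400,400),interpolation=cv2.INTER_CUBIC)
b=cv2.resize(b[:,:,::-1],(400,300));b=cv2.copyMakeBorder(b,0,100,0,0,0)
cv2.imwrite("pics/a5.png",cv2.hconcat([a,b]))
E
```

```text
6.6 [ 572.01599595 -204.25092945  311.30987863] [-0.06830635 -0.99150997 -0.12294561] [ 0.82385818 -0.03323062 -0.03462512]
```

View pics/a5.png

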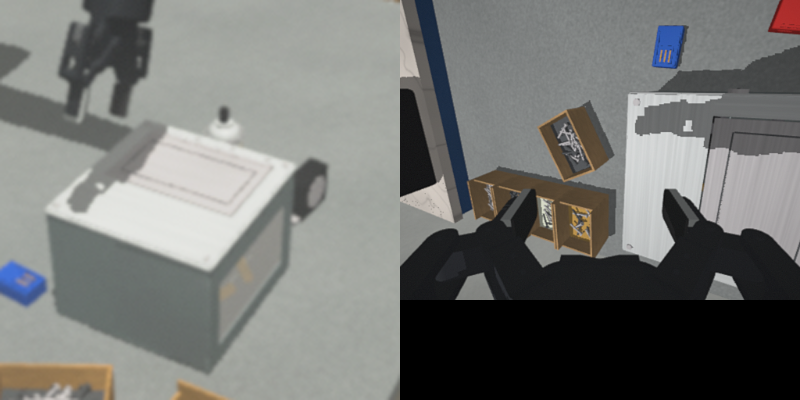

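The deck is empty, the flap is flush, the hand is clear and the bystanders haven't moved, so I'll hand in.

```bash
python3 -c "from bench import *;print(job_done())"
```

```text
the job is handed in; nothing more can be done
None
```

The pack was pushed over the edge into the take-back box while the other finger held the flap open; the last picture shows the flap shut, the hand clear and the other things in place, and the job is handed in (no verdict was returned).

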